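# Hang the caddy on the empty slotted upright and press it home

### The arm

A 7-joint arm with a two-finger parallel gripper is mounted at the origin on a cart in front of the work surface, level with it; the furniture and walls round the work are solid. World frame = base frame: x ahead of the robot, y to its left, z up, the work surface at z = 0. Lengths are in m, angles in rad, forces in N, time in s.
With the tool pointing down it reaches from about 0.35 to 0.9 m from the base axis. Payload 8.1 kg.
Tool frame: the origin (TCP) lies between the finger pads; the fingertips stand 11 mm ahead of it and the grasp point (between the pads) lies 8 mm behind it; z points along the fingers, y is the line along which they close (so a half turn about z gives the same grasp; the last joint's range is limited). The gripper opens to 92 mm and grips with 3 to 60 N. Pads are 19 mm wide; open, the fingers measure 130 mm over their backs; the gripper's body (75 mm by 190 mm) begins 47 mm behind the grasp point.
Start: joints at [1.161, 0.434, 0.025, 1.573, -0.012, 1.134, -0.075], TCP at [0.189, -0.596, 0.238] pointing down, gripper open.
Joint ranges: [-2.62, 2.62], [-0.44, 2.09], [-1.27, 1.32], [0.08, 2.57], [-1.32, 4.46], [0.12, 2], [-2.74, 2.74]. Speed limits (rad/s): [2.22, 2.22, 3.01, 3.01, 3.14, 3.14, 3.14].

### API

Orientations are given as a rotation vector (axis times angle).
In Python, from cell import observe, get_image, camera_params, sign_off gives the robot as it stands.
- The arm moves only by the shell command python3 -m pendant 'ROWS' [FORCE]. ROWS is JSON, one flat list of numbers, 7 for each row, row after row: the shift along the tool's x, y, z in m, then the turn, a rotation vector about the tool's x, y, z in rad, then the finger opening in m, from 0 to 0.0918. In form: [dx, dy, dz, rx, ry, rz, jaw, dx, dy, dz, rx, ry, rz, jaw, ...]. A call has 1 to 10 rows; each row shifts and turns the commanded pose from where the row before left it, along the tool's axes as they then stand; what a row does not reach is not made up. A row lasts 1/8 s, in which the tool goes at most 62.5 mm and 10.7 degrees, less where a joint would pass 70% of its speed; a pose out of reach is approached as far as the arm can. A call is refused whole if a number of a shift passes 0.0625 or a number of a turn 0.188, either way. A call with a gripper value outside its range is refused whole. The fingers move at their own pace and stop on an object; FORCE is the grip in N (left out, the last holds). Time passes only in rows, so rows that do not move let the fingers close. It gives the time, the measured TCP pose, the force, the opening and the grip force at its end, in the units of the state.
- observe(): the state, without advancing time (a new reading comes with each control period).
- get_image(name): name is "scene" or "top" or "wrist"; returns the picture (384x512x3 uint8, red, green, blue); there is no depth.
- camera_params(name): a dict with "intrinsics" (3x3 intrinsics, pixels), "eye" and "rotation" of the camera in the world; the wrist camera has in their place "T_tool_cam" (4x4, takes a point from camera to tool coordinates, whose origin is the TCP and whose axes are the flange's). Camera axes: x right, y down, z forward; pixel columns grow to the right and rows downward; lengths in m; the calibration is good to about 2 mm. A picture is of the moment at which its call begins: read the wrist's pose just before it. camera_params takes no time and is no camera call.
- sign_off(): hands the job in; it is judged then, once.
The state is a dict: "clock": time; "joints": joint angles; "dq": joint speeds; "joint_efforts": joint torques, N m; "position": TCP position; "ee_rot": TCP orientation; "force": force on the tool from outside, world axes, zero at the start; "ft_torque": the same for the moment, N m; "width": opening from 0.0 (shut) to 1.0 (fully open); "gripper_force": force on a finger pad.
Only numpy, scipy, OpenCV 4.12 (cv2) and the standard library are available. Lean on these libraries where they do the work, as an engineer would, in place of code of your own. Each camera call takes 0.05 s, during which the arm holds its last target. There are 200 camera calls.

### The job

Hang the white spice caddy that stands on the worktop on the empty slotted upright, the same way as its twin beside it: put the caddy's hook through the slot, then press the caddy down past the spring catch until it is fully down and locked, and let go. Leave the mug where it stands.

Things in the scene. Friction and masses are not known exactly. Their poses are not given: they have to be found in the camera images.
- caddy: Loose white open caddy, 0.25 kg, standing upright, empty: bin 110 x 110 x 55 mm, hook on its +x side. Origin: centre of its underside, z up. Handle: wooden bar along y, 12 thick (x), 104 long, 24 high, centre at (-10, 0, 119) mm, brass strap at each end, clear for 60 mm either side in x: pinch its middle from above, closing along x. Brass back plate, 64 wide, z 10 to 110; its back face is x = 59.
- hook (a point): On the caddy at (59, 0, 88) mm, same axes: where the hook's neck leaves the back face (underside of neck). Hook 20 mm wide in y: neck 8 mm high, runs to +x, then a tongue points down, 32 mm below this point, 28 mm out; gap between back face and tongue 16 mm at the neck, 17 at its tip. When hung, this point lies at the middle of the sill, (0, 0, 130) mm of the upright (up to 4 mm before it).
- upright: EMPTY steel upright, fixed, 100 mm wide, 215 high. Origin: on the worktop, middle of its front face x = 0, which looks to -x. Slot in the 8 mm face: y -27 to 27, sill z = 130, top z = 196, room behind. The hook goes in with its point at z 166 to 186; lowered, a spring roller stops it at about 144; 10 N presses it past, to 130. Its twin, 220 mm left or right in line, holds a like caddy.
- mug: Bystander: a blue-grey mug, 94 mm high, 82 mm across; origin at the centre of its underside. Leave it alone.

How it is judged:
By the outcome, as a careful person would: the job done as asked, in the order asked, and still so for the second after the job is handed in, with the robot touching nothing.
It also fails if it takes over 45 s, if anything falls off the work surface, if the arm or the gripper's body presses on something with over 40 N, if the wrist force passes 120 N, or if a joint passes its speed limit or range.

## Working session

There is one attempt and no reset: what is moved stays moved. The work goes in short steps, Python scripts to look and compute and a shell command to move; the robot and the scene stay as the last step left them, time stands still between calls to the robot, and variables do not carry over. Pictures are saved under pics/ and viewed, at most 10 in all, crops included, and the job is handed in when it is done.

```bash
mkdir -p pics; python3 - <<'E'
from cell import *
import cv2,numpy as np
np.set_printoptions(precision=4,suppress=True)
s=observe();print(s)
a=get_image("scene");b=get_image("top")
cv2.imwrite("pics/scene.png",a[:,:,::-1]);cv2.imwrite("pics/top.png",b[:,:,::-1])
for n in("scene","top","wrist"):print(n,camera_params(n))
E
```

```text
{'clock': 0.0, 'joints': array([ 1.1614,  0.4352,  0.025 ,  1.5741, -0.0116,  1.134 , -0.0751]), 'dq': array([ 0.0009, -0.0003, -0.0007, -0.0006,  0.0016, -0.0017, -0.001 ]), 'joint_efforts': array([ -0.0005, -66.7849,   0.985 , -31.4465,  -0.0602,   0.0427,
         0.0002]), 'position': array([ 0.1886, -0.5954,  0.2369]), 'ee_rot': array([-3.1032, -0.4798,  0.0006]), 'force': array([-0.1601,  0.1332,  0.2287]), 'ft_torque': array([-0.0578, -0.0094,  0.0178]), 'gripper_force': 0.0, 'width': 1.001606636840863}
scene {'intrinsics': array([[438.4562,   0.    , 262.5223],
       [  0.    , 438.4562, 194.0514],
       [  0.    ,   0.    ,   1.    ]]), 'eye': array([-0.5705,  0.7986,  0.7241]), 'rotation': array([-1.0274,  2.0471, -1.2927])}
top {'intrinsics': array([[407.4488,   0.    , 254.4978],
       [  0.    , 407.4488, 197.7649],
       [  0.    ,   0.    ,   1.    ]]), 'eye': array([0.4018, 0.0015, 1.3068]), 'rotation': array([-2.1727,  2.1461, -0.1407])}
wrist {'intrinsics': array([[331.4154,   0.    , 253.1852],
       [  0.    , 331.4154, 194.3678],
       [  0.    ,   0.    ,   1.    ]]), 'T_tool_cam': array([[-0.0002, -0.9641, -0.2655,  0.0708],
       [ 1.    , -0.0005,  0.0008, -0.0001],
       [-0.0009, -0.2655,  0.9641, -0.1454],
       [ 0.    ,  0.    ,  0.    ,  1.    ]])}
```

View pics/scene.png

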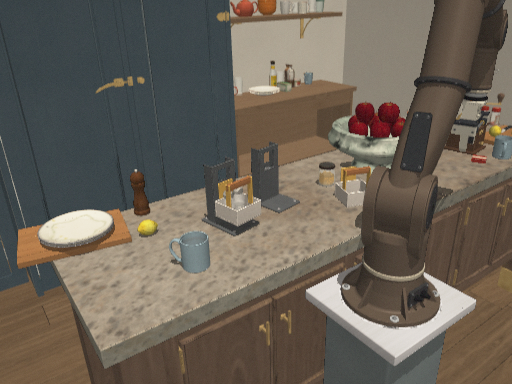

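View pics/top.png

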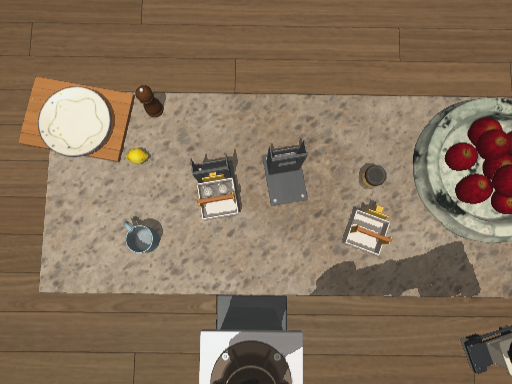

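The top view shows the loose caddy near (369,232), hook toward (380,211). The empty upright is at (286,155) and the twin at (213,168). I'll enlarge that region.

```bash
python3 - <<'E'
import cv2
b=cv2.imread("pics/top.png")
cv2.imwrite("pics/c1.png",cv2.resize(b[130:262,250:400],None,fx=4.5,fy=4.5,interpolation=cv2.INTER_CUBIC))
E
```

```text
(no output)
```

View pics/c1.png

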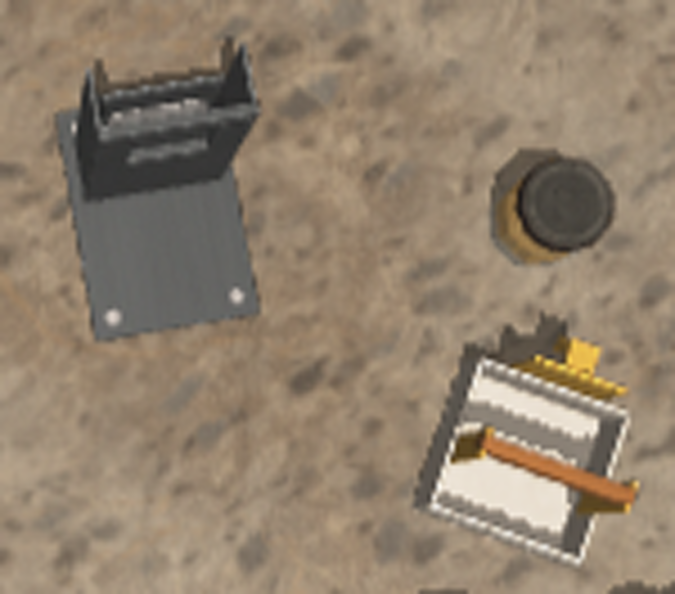

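```bash
cat > h.py <<'E'
from cell import *
import cv2,numpy as np
from scipy.spatial.transform import Rotation as R
from scipy.optimize import least_squares
np.set_printoptions(precision=4,suppress=True)
def cam(n,s=None):
    p=camera_params(n)
    if n!="wrist": return p["intrinsics"],R.from_rotvec(p["rotation"]).as_matrix(),np.array(p["eye"])
    s=s or observe(); T=np.eye(4);T[:3,:3]=R.from_rotvec(s["ee_rot"]).as_matrix();T[:3,3]=s["position"]
    T=T@p["T_tool_cam"]; return p["intrinsics"],T[:3,:3],T[:3,3]
def atz(c,uv,z):
    K,r,e=c; d=r@np.linalg.solve(K,[*uv,1]); return e+d*(z-e[2])/d[2]
def proj(c,P):
    K,r,e=c; q=(np.atleast_2d(P)-e)@r@K.T; return q[:,:2]/q[:,2:]
def fit(c,L,uv,x0):
    "planar pose (x,y,yaw) of an object on worktop from local points L and pixels uv"
    L=np.array(L,float);uv=np.array(uv,float)
    W=lambda p:L@R.from_rotvec([0,0,p[2]]).as_matrix().T+[p[0],p[1],0]
    f=lambda p:(proj(c,W(p))-uv).ravel()
    o=least_squares(f,x0,loss="soft_l1"); return o.x,f(o.x).reshape(-1,2)
E
python3 - <<'E'
from h import *
c=cam("top");k=lambda l:np.array(l)/4.5+[250,130]-.4
m=.001
print("rim",[atz(c,q,.055)[:2] for q in k([(480,362),(628,412),(580,560),(430,508)])])
print("bar",[atz(c,q,.131)[:2] for q in k([(487,437),(632,494)])])
print("up base",[atz(c,q,.004)[:2] for q in k([(85,198),(238,177)])],"top",[atz(c,q,.215)[:2] for q in k([(97,128),(258,104)])])
L=np.array([(55,55,55),(55,-55,55),(-55,-55,55),(-55,55,55),(-10,52,131),(-10,-52,131)])*m
print(fit(c,L,k([(480,362),(628,412),(580,560),(430,508),(487,437),(632,494)]),[.3,-.3,-.3]))
L=np.array([(0,50,4),(0,-50,4),(0,50,215),(0,-50,215)])*m
print(fit(c,L,k([(85,198),(238,177),(97,128),(258,104)]),[.5,-.1,.1]))
E
```

```text
rim [array([ 0.5247, -0.3191]), array([ 0.4916, -0.4199]), array([ 0.3908, -0.3844]), array([ 0.4246, -0.2832])]
bar [array([ 0.4689, -0.3032]), array([ 0.4337, -0.3954])]
up base [array([ 0.645, -0.049]), array([ 0.6618, -0.1595])] top [array([ 0.6489, -0.0478]), array([ 0.6651, -0.1457])]
(array([ 0.4592, -0.3519, -0.339 ]), array([[-0.296 , -1.5123],
       [ 0.6714, -0.3846],
       [ 0.3608,  0.5762],
       [-0.4817, -0.3464],
       [-1.273 ,  0.636 ],
       [ 0.7833,  0.4221]]))
(array([ 0.6555, -0.0981,  0.1625]), array([[-0.0631, -0.7494],
       [-3.7083, -0.5851],
       [ 0.359 ,  0.5201],
       [ 0.6205,  0.5384]]))
```

```bash
cat >> h.py <<'E'
def plan(pos,cyaw,n):
    "rows of a straight move with tool straight down and tool y along caddy x at yaw cyaw"
    s=observe();p=s["position"];r0=R.from_rotvec(s["ee_rot"])
    a=cyaw+np.pi/2; r1=R.from_matrix(np.c_[[np.cos(a),np.sin(a),0],[np.sin(a),-np.cos(a),0],[0,0,-1]])
    w=(r0.inv()*r1).as_rotvec(); d=(np.array(pos)-p)/n
    print("turn",w,"dist",np.linalg.norm(d)*n)
    for i in range(n): print(np.round((r0*R.from_rotvec(w*i/n)).inv().apply(d),4),np.round(w/n,4))
E
python3 -c "
from h import *
plan([.4505,-.349,.26],-.337,8)"
```

```text
turn [-0.0013 -0.0006 -0.9271] dist 0.3603341349985848
[ 0.0405 -0.0195 -0.0028] [-0.0002 -0.0001 -0.1159]
[ 0.0425 -0.0147 -0.0029] [-0.0002 -0.0001 -0.1159]
[ 0.0439 -0.0097 -0.0029] [-0.0002 -0.0001 -0.1159]
[ 0.0447 -0.0045 -0.0029] [-0.0002 -0.0001 -0.1159]
[ 0.0449  0.0007 -0.0029] [-0.0002 -0.0001 -0.1159]
[ 0.0446  0.0059 -0.0029] [-0.0002 -0.0001 -0.1159]
[ 0.0436  0.011  -0.0029] [-0.0002 -0.0001 -0.1159]
[ 0.042   0.016  -0.0029] [-0.0002 -0.0001 -0.1159]
```

```bash
python3 -m pendant '[0.0405,-0.0195,-0.003,0,0,-0.116,0.0918, 0.0425,-0.0147,-0.003,0,0,-0.116,0.0918, 0.044,-0.0097,-0.003,0,0,-0.116,0.0918, 0.0447,-0.0045,-0.003,0,0,-0.116,0.0918, 0.045,0.0007,-0.003,0,0,-0.116,0.0918, 0.0446,0.006,-0.003,0,0,-0.116,0.0918, 0.0436,0.011,-0.003,0,0,-0.116,0.0918, 0.042,0.016,-0.003,0,0,-0.115,0.0918, 0,0,0,0,0,0,0.0918, 0,0,0,0,0,0,0.0918]' 40
python3 - <<'E'
from h import *
s=observe();print(s["position"],s["ee_rot"],s["joints"])
a=get_image("wrist");cv2.imwrite("pics/w1.png",cv2.resize(a[:,:,::-1],None,fx=1.5,fy=1.5))
c=cam("wrist",s);print(proj(c,[[.4505,-.349,.131]])*1.5)
E
```

```text
clock: 1.35
position: [0.4501, -0.3497, 0.2613]
ee_rot: [-2.563, -1.816, 0.001]
force: [-0.3, -0.4, 0.6]
width: 0.999
gripper_force: 0.0
[ 0.4501 -0.3497  0.2613] [-2.5632 -1.8155  0.0015] [ 0.78    0.3479 -0.2876  1.657   0.1067  1.1529  0.127 ]
[[380.926  281.5822]]
```

View pics/w1.png

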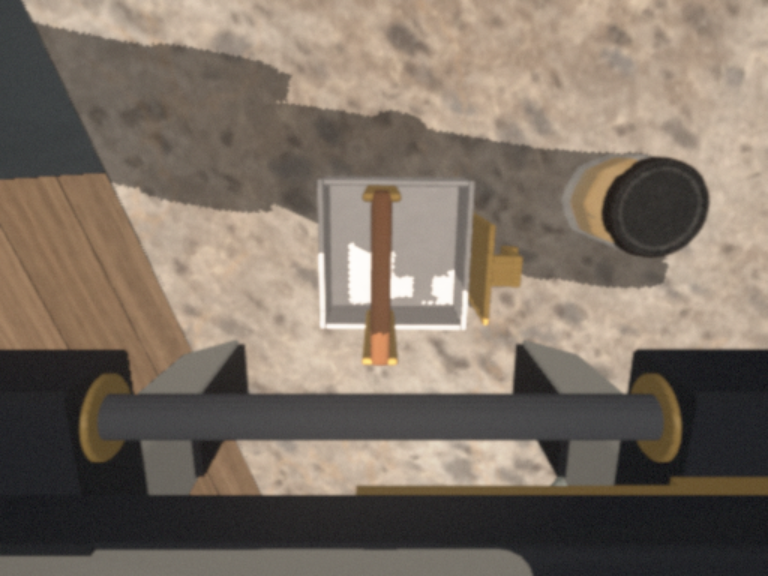

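The wrist view shows the bar vertical from (381,190) to (380,365), matching the prediction of (381,282). I'll go down and grip.

```bash
python3 -m pendant '[0.001,0,0.04,0,0,0,0.0918, 0.001,0,0.04,0,0,0,0.0918, 0,0,0.04,0,0,0,0.0918, 0,0,0.025,0,0,0,0.0918, 0,0,0,0,0,0,0.06, 0,0,0,0,0,0,0.0, 0,0,0,0,0,0,0.0, 0,0,0,0,0,0,0.0, 0,0,0,0,0,0,0.0]' 45
```

```text
clock: 2.52
position: [0.4516, -0.3475, 0.1172]
ee_rot: [2.562, 1.817, 0.0]
force: [0.0, 0.6, 0.1]
width: 0.506
gripper_force: 0.0
```

```bash
python3 -m pendant '[0,0,0,0,0,0,0, 0,0,0,0,0,0,0, 0,0,0,0,0,0,0, 0,0,0,0,0,0,0]' 45
```

```text
clock: 3.02
position: [0.4513, -0.3473, 0.1166]
ee_rot: [-2.562, -1.817, 0.0]
force: [-0.2, 0.6, -0.9]
width: 0.126
gripper_force: 45.0
```

Gripped. I'll lift and carry it to stand in front of the slot.

```bash
python3 -m pendant '[0,0,-0.03,0,0,0,0, 0,0,-0.05,0,0,0,0, 0,0,-0.045,0,0,0,0, 0,0,0,0,0,0,0]'
python3 -c "
from h import *
plan([.527,-.119,.2405],.163,8)"
```

```text
clock: 3.52
position: [0.4531, -0.3482, 0.2452]
ee_rot: [2.558, 1.814, 0.003]
force: [-0.1, -0.7, -2.7]
width: 0.128
gripper_force: 45.0
turn [ 0.0056  0.0032 -0.5002] dist 0.24086842246630524
[ 0.0301 -0.0008  0.0005] [ 0.0007  0.0004 -0.0625]
[0.0301 0.0011 0.0005] [ 0.0007  0.0004 -0.0625]
[0.03   0.003  0.0006] [ 0.0007  0.0004 -0.0625]
[0.0297 0.0049 0.0006] [ 0.0007  0.0004 -0.0625]
[0.0293 0.0067 0.0006] [ 0.0007  0.0004 -0.0625]
[0.0289 0.0085 0.0006] [ 0.0007  0.0004 -0.0625]
[0.0283 0.0103 0.0006] [ 0.0007  0.0004 -0.0625]
[0.0276 0.0121 0.0006] [ 0.0007  0.0004 -0.0625]
```

```bash
python3 -m pendant '[0.030,-0.001,0.0005,0,0,-0.0625,0, 0.030,0.001,0.0005,0,0,-0.0625,0, 0.030,0.003,0.0005,0,0,-0.0625,0, 0.030,0.005,0.0005,0,0,-0.0625,0, 0.0293,0.0067,0.0005,0,0,-0.0625,0, 0.029,0.0085,0.0005,0,0,-0.0625,0, 0.0283,0.0103,0.0005,0,0,-0.0625,0, 0.0276,0.0121,0.0005,0,0,-0.0625,0, 0,0,0,0,0,0,0, 0,0,0,0,0,0,0]'
python3 - <<'E'
from h import *
s=observe();print(s["position"],s["ee_rot"])
a=get_image("wrist");cv2.imwrite("pics/w2.png",cv2.resize(a[:,:,::-1],None,fx=1.5,fy=1.5))
b=get_image("scene");cv2.imwrite("pics/s2.png",cv2.resize(b[120:250,190:330,::-1],None,fx=4.5,fy=4.5,interpolation=cv2.INTER_CUBIC))
E
```

```text
clock: 4.78
position: [0.5251, -0.1175, 0.2376]
ee_rot: [2.032, 2.396, -0.001]
force: [0.5, -0.1, -2.4]
width: 0.131
gripper_force: 45.0
[ 0.5251 -0.1175  0.2376] [ 2.0322  2.3956 -0.0008]
```

View pics/w2.png

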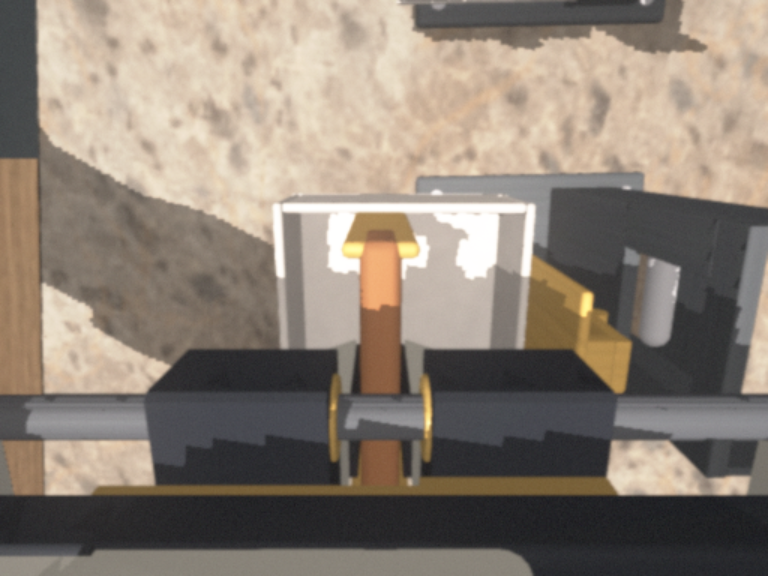

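View pics/s2.png

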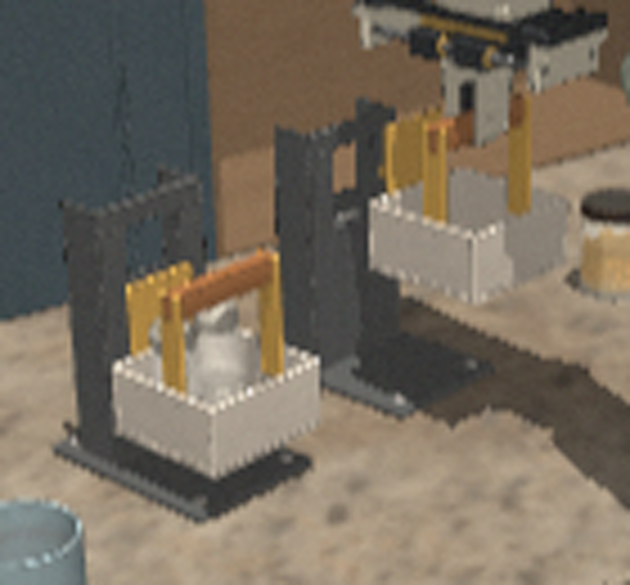

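```bash
python3 - <<'E'
from h import *
c=cam("top");k=lambda l:np.array(l)/4.5+[250,130]-.4
def ang(c,a,b,z):
    p,q=atz(c,a,z),atz(c,b,z);d=q-p; return p[:2],q[:2],np.linalg.norm(d[:2]),np.arctan2(d[1],d[0])
h=np.pi/2
for n,a,b,z in[("front",(260,312),(97,340),.006),("left",(97,340),(58,115),.006),("screws",(237,296),(113,317),.006),("facetop",(258,104),(97,128),.215)]:
    print(n,ang(c,*k([a,b]),z))
w=cam("wrist")
for n,a,b in[("wleft",(418,180),(642,174)),("twin",(418,27),(662,20))]:
    print(n,ang(w,np.array(a)/1.5,np.array(b)/1.5,.006))
b=cv2.imread("pics/w2.png");cv2.imwrite("pics/w2c.png",cv2.resize(b[160:500,400:768],None,fx=1.7,fy=1.7,interpolation=cv2.INTER_CUBIC))
b=cv2.imread("pics/top.png");cv2.imwrite("pics/c2.png",cv2.resize(b[135:225,185:320],None,fx=5.8,fy=5.8,interpolation=cv2.INTER_CUBIC))
E
```

```text
front (array([ 0.5634, -0.1747]), array([ 0.5418, -0.0582]), np.float64(0.11847504313899562), np.float64(1.7542493032841404))
left (array([ 0.5418, -0.0582]), array([ 0.7054, -0.0289]), np.float64(0.16620981490212097), np.float64(0.1777804780023301))
screws (array([ 0.5748, -0.1583]), array([ 0.5585, -0.0696]), np.float64(0.09020856688278563), np.float64(1.752181848031156))
facetop (array([ 0.6651, -0.1457]), array([ 0.6489, -0.0478]), np.float64(0.09931338505856052), np.float64(1.7348939959764738))
wleft (array([ 0.5436, -0.0619]), array([ 0.7061, -0.031 ]), np.float64(0.16532840431324053), np.float64(0.1878542255558209))
twin (array([0.5251, 0.0389]), array([0.6888, 0.07  ]), np.float64(0.16668304904656417), np.float64(0.18748673182566003))
```

View pics/w2c.png

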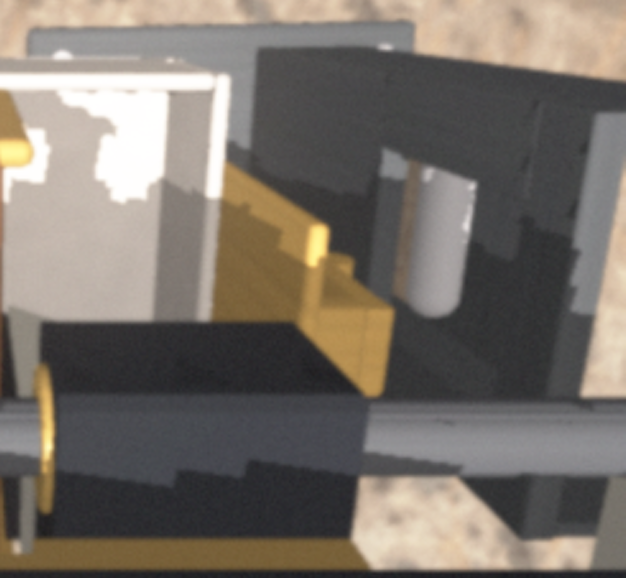

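View pics/c2.png

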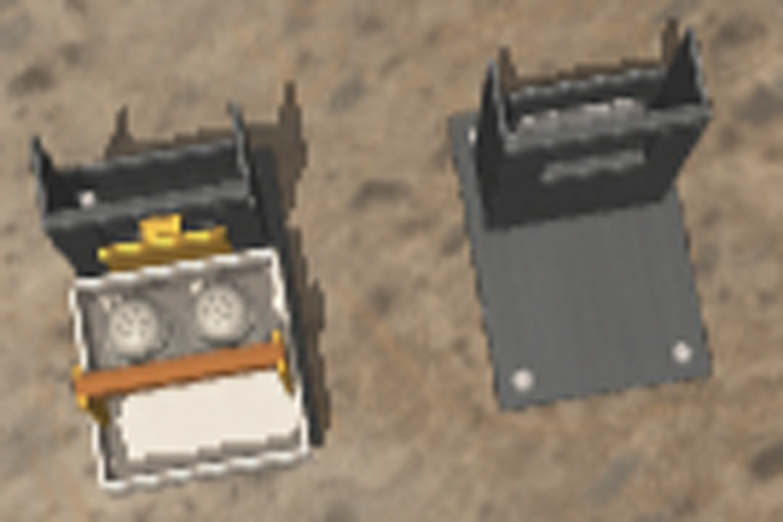

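```bash
python3 - <<'E'
from h import *
t=cam("top");w=cam("wrist")
K=lambda l:np.array(l)/5.8+[185,135]-.4
W=lambda l:(np.array(l)/1.7+[400,160])/1.5-.3
M=R.from_rotvec([0,0,.182]);o=np.array([.654,-.098,0])
def sh(n,P):print(n,M.inv().apply(np.array(P)-o)[:3]*1000)
for n,q,z in[("frontL",(500,410),.006),("frontR",(708,375),.006),("baseL",(487,228),.006),("baseR",(673,197),.006),("topL",(505,150),.215),("topR",(706,116),.215),("sillL",(545,183),.13),("sillR",(642,163),.13),("plateBL",(450,115),.006)]: sh("top "+n,atz(t,K(q),z))
for n,q,z in[("plateFL",(28,32),.006),("plateBL",(413,22),.006),("baseL",(258,48),.006),("topL",(597,112),.215),("slot silL",(383,148),.13),("slot topL",(477,180),.196),("bottomR",(525,535),.215)]: sh("w "+n,atz(w,W(q),z))
E
```

```text
top frontL [-103.3697   60.5802    6.    ]
top frontR [-103.601  -56.63     6.   ]
top baseL [-1.4073 49.9321  6.    ]
top baseR [ -1.5622 -55.865    6.    ]
top topL [ -2.8176  50.1357 215.    ]
top topR [ -2.6391 -46.328  215.    ]
top sillL [ -5.3318  25.8414 130.    ]
top sillR [ -3.4352 -24.5466 130.    ]
top plateBL [65.6307 59.2569  6.    ]
w plateFL [-103.4635   56.6851    6.    ]
w plateBL [63.5587 57.5264  6.    ]
w baseL [-2.8802 47.8073  6.    ]
w topL [ -4.9457  48.7831 215.    ]
w slot silL [ -4.6304  26.0852 130.    ]
w slot topL [-15.2067  30.9649 196.    ]
w bottomR [ -4.1211 -48.3801 215.    ]
```

```bash
python3 -c "
from h import *
u=np.array([np.cos(.182),np.sin(.182)])
plan([*(np.array([.651,-.0983])-.125*u),.2046],.182,3)"
```

```text
turn [-0.0004  0.0005 -0.0201] dist 0.03324340379767795
[-0.001   0.0009  0.011 ] [-0.0001  0.0002 -0.0067]
[-0.001   0.0009  0.011 ] [-0.0001  0.0002 -0.0067]
[-0.001   0.0009  0.011 ] [-0.0001  0.0002 -0.0067]
```

```bash
python3 -m pendant '[-0.001,0.001,0.011,0,0,-0.0067,0, -0.001,0.001,0.011,0,0,-0.0067,0, -0.001,0.001,0.011,0,0,-0.0067,0, 0,0,0,0,0,0,0, 0,0.015,0,0,0,0,0, 0,0.015,0,0,0,0,0, 0,0.012,0,0,0,0,0, 0,0,0,0,0,0,0]'
python3 -c "
from h import *
u=np.array([np.cos(.182),np.sin(.182)])
plan([*(np.array([.651,-.0983])-.0725*u),.2046],.182,1)"
```

```text
clock: 5.88
position: [0.571, -0.1119, 0.2047]
ee_rot: [2.008, 2.416, 0.001]
force: [-0.4, 0.2, -2.4]
width: 0.128
gripper_force: 45.0
turn [ 0.0006 -0.0005  0.002 ] dist 0.008676829058370944
[-0.0011  0.0086  0.0001] [ 0.0006 -0.0005  0.002 ]
```

```bash
python3 -m pendant '[-0.001,0.0045,0,0,0,0,0, 0,0.004,0,0,0,0,0, 0,0,0,0,0,0,0, 0,0,0,0,0,0,0]'
python3 - <<'E'
from h import *
b=get_image("scene");w=get_image("wrist")
w=cv2.resize(w[100:330,260:512,::-1],(460,420),interpolation=cv2.INTER_CUBIC)
b=cv2.resize(b[130:215,245:314,::-1],(340,420),interpolation=cv2.INTER_CUBIC)
cv2.imwrite("pics/m3.png",np.hstack([w,b]))
E
```

```text
clock: 6.38
position: [0.5782, -0.1121, 0.2048]
ee_rot: [2.009, 2.415, -0.0]
force: [-0.2, 0.4, -2.4]
width: 0.128
gripper_force: 45.0
```

View pics/m3.png

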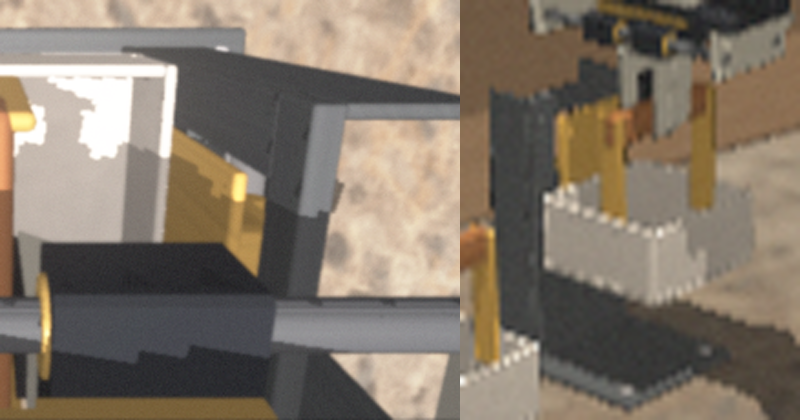

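The view shows the hook inside the slot, with the brass plate just short of the face and no contact force. I'll lower it to the catch.

```bash
python3 -m pendant '[0,0.001,0.006,0,0,0,0, 0,0,0.008,0,0,0,0, 0,0,0.008,0,0,0,0, 0,0,0.004,0,0,0,0, 0,0,0,0,0,0,0]'
python3 -m pendant '[0,0,0.003,0,0,0,0, 0,0,0.003,0,0,0,0, 0,0,0,0,0,0,0]'
```

```text
clock: 7.1
position: [0.5794, -0.1117, 0.1784]
ee_rot: [-2.009, -2.415, -0.0]
force: [0.4, 0.6, -2.4]
width: 0.126
gripper_force: 45.0
clock: 7.48
position: [0.5794, -0.112, 0.1729]
ee_rot: [2.009, 2.415, -0.0]
force: [-1.7, -0.0, 2.0]
width: 0.129
gripper_force: 45.0
```

```bash
python3 -m pendant '[0,0,0.003,0,0,0,0, 0,0,0.003,0,0,0,0, 0,0,0.003,0,0,0,0, 0,0,0,0,0,0,0]' 55
```

```text
clock: 7.98
position: [0.5799, -0.1117, 0.1633]
ee_rot: [2.009, 2.415, 0.001]
force: [3.1, -0.0, -3.4]
width: 0.127
gripper_force: 55.0
```

```bash
python3 -m pendant '[0,0,0.0015,0,0,0,0, 0,0,0,0,0,0,0, 0,0,0,0,0,0,0.045, 0,0,0,0,0,0,0.045, 0,0,0,0,0,0,0.045, 0,0,0,0,0,0,0.045]'
python3 -m pendant '[0,0,-0.03,0,0,0,0.045, 0,0,-0.03,0,0,0,0.045, 0,0,0,0,0,0,0, 0,0,0,0,0,0,0, 0,0,0,0,0,0,0, 0,0,0,0,0,0,0]'
python3 - <<'E'
from h import *
print(observe()["position"],observe()["width"])
b=get_image("scene");w=get_image("wrist")
w=cv2.resize(w[60:330,160:470,::-1],(460,420),interpolation=cv2.INTER_CUBIC)
b=cv2.resize(b[150:235,200:300,::-1],(340,420),interpolation=cv2.INTER_CUBIC)
cv2.imwrite("pics/m4.png",np.hstack([w,b]))
E
```

```text
clock: 8.72
position: [0.5793, -0.1119, 0.1622]
ee_rot: [-2.009, -2.415, 0.0]
force: [-0.1, 0.4, 0.6]
width: 0.476
gripper_force: 0.0
clock: 9.48
position: [0.579, -0.1118, 0.2214]
ee_rot: [-2.008, -2.414, 0.001]
force: [0.8, -0.1, 0.0]
width: 0.101
gripper_force: 0.0
[ 0.579  -0.1118  0.2214] 0.1012618108283331
```

View pics/m4.png

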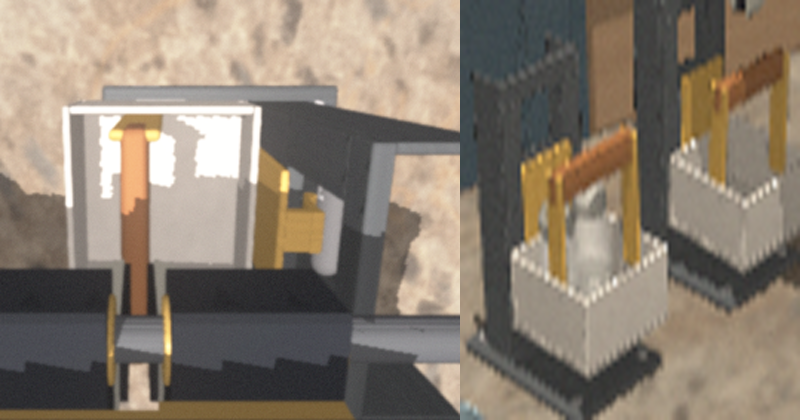

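It hangs in the slot, leaning nowhere visibly. Next I'll press the handle from above with shut fingers, so the gripper body stays clear of the upright.

```bash
python3 -m pendant '[0,0,0.01,0,0,0,0, 0,0,0.01,0,0,0,0, 0,0,0.009,0,0,0,0, 0,0,0,0,0,0,0, 0,0,0.002,0,0,0,0, 0,0,0.002,0,0,0,0, 0,0,0,0,0,0,0]'
```

```text
clock: 10.45
position: [0.5794, -0.1118, 0.1892]
ee_rot: [2.009, 2.415, -0.0]
force: [-0.1, 0.5, -0.5]
width: 0.005
gripper_force: 0.0
```

```bash
for i in 1 2 3 4; do python3 -m pendant '[0,0,0.002,0,0,0,0, 0,0,0,0,0,0,0]' | egrep 'pos|^force'; done
```

```text
position: [0.5793, -0.1118, 0.1871]
force: [-0.0, -0.5, 0.3]
position: [0.5792, -0.1119, 0.185]
force: [0.7, -0.2, -0.5]
position: [0.5793, -0.1118, 0.183]
force: [-0.5, 0.0, -0.5]
position: [0.5793, -0.1118, 0.181]
force: [0.0, -0.5, 0.6]
```

```bash
for i in 1 2 3; do python3 -m pendant '[0,0,0.0015,0,0,0,0, 0,0,0,0,0,0,0]' | egrep 'pos|^force'; done
python3 - <<'E'
from h import *
b=get_image("scene");w=get_image("wrist")
w=cv2.resize(w[60:330,160:470,::-1],(460,420),interpolation=cv2.INTER_CUBIC)
b=cv2.resize(b[140:215,245:305,::-1],(340,420),interpolation=cv2.INTER_CUBIC)
cv2.imwrite("pics/m5.png",np.hstack([w,b]))
E
```

```text
position: [0.5794, -0.1119, 0.1803]
force: [-2.2, 0.5, 6.7]
position: [0.5793, -0.1119, 0.18]
force: [-6.6, -0.4, 17.3]
position: [0.5793, -0.112, 0.1798]
force: [-11.7, -0.1, 29.4]
```

View pics/m5.png

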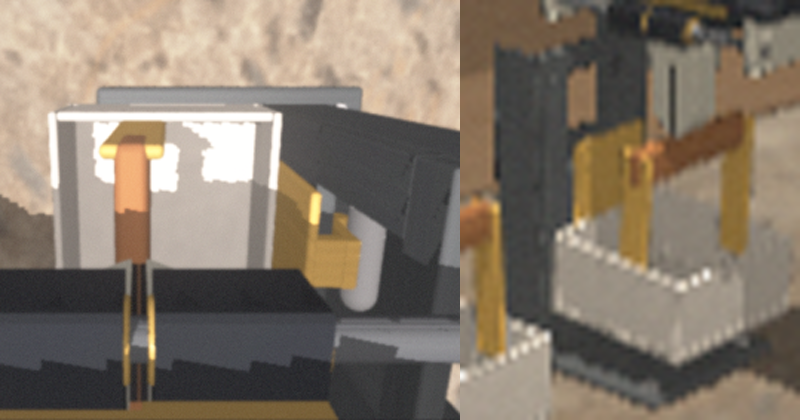

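Contact turned stiff: 29 N at fingertip height 0.169, with no further travel. That is well past the 10 N catch, and the bar top is at or below its fully-down height of 0.173. I'll retract and hand in.

```bash
python3 -m pendant '[0,0,-0.01,0,0,0,0, 0,0,-0.03,0,0,0,0, 0,0,-0.05,0,0,0,0, 0,0,-0.05,0,0,0,0, 0,0,0,0,0,0,0, 0,0,0,0,0,0,0, 0,0,0,0,0,0,0]' && python3 -c "
from cell import *
print(sign_off())"
```

```text
clock: 13.18
position: [0.5787, -0.1119, 0.3153]
ee_rot: [-2.008, -2.414, 0.002]
force: [-0.1, 0.4, 0.6]
width: 0.006
gripper_force: 0.0
the job is handed in; nothing more can be done
None
```

The white caddy is hooked in the empty upright, pressed down past the catch to a hard stop (29 N) and released at 13 s, with the mug untouched. I took "fully down and locked" from that stop and the handle height, with no final picture, and I viewed 11 pictures against the limit of 10.

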